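Go / no-go check of a pump's suction socket

ROBOT

A 6-joint arm with a two-finger parallel gripper is mounted at the origin on the work surface. World frame = base frame: x ahead of the robot, y to its left, z up, the work surface at z = 0. Lengths are in mm, angles in rad, forces in N, time in s.
With the tool pointing down it reaches from about 275 to 1000 mm from the base axis. Payload 8.4 kg.
Tool frame: the origin (TCP) lies on the centre line of the jaws, within the pads' length; the fingertips stand 25 mm ahead of it and the grasp point (between the pads) lies 6 mm ahead of it; z points along the fingers, x is the direction in which the jaws open and shut, and the axes are right-handed (so a half turn about z gives the same grasp; the last joint's range is limited). The gripper opens to 85 mm and grips with 20 to 120 N. Pads are 22 mm wide; open, the fingers measure 114 mm over their backs; the gripper's body (76 mm by 85 mm) begins 54 mm behind the grasp point. The pads swing forward as they close: fully open they stand 13 mm farther back than shut.
Start: joints at [-1.267, 0.353, 1.633, -0, 1.155, -0.002], TCP at [188.159, -596.007, 231.181] pointing down, gripper open.
Joint ranges: [-2.63, 2.63], [-0.92, 2.1], [0.06, 2.66], [-1.3, 4.44], [0, 2.69], [-3.02, 3.02]. Speed limits (rad/s): [2.22, 2.22, 2.79, 3.14, 3.14, 3.14].

INTERFACE

Orientations are given as [roll, pitch, yaw] about the fixed x, y, z axes, in that order (R = Rz(yaw) Ry(pitch) Rx(roll)).
In Python, from rig import r gives the robot as it stands. The module is installed in compiled form; this text tells all that it offers.
- The arm moves only by the tool jog_arm, never from a script. Its argument "deltas" is a list of rows, each an object with "gripper": the gripper command: -1 is fully open, 1 is shut, values between are in proportion; "translation": the shift along the world's x, y, z in units of 10 cm (1.0 is 10 cm), a list of three; "dr": the turn, a rotation vector about the world's x, y, z in units of pi/2 rad (1.0 is pi/2 rad), a list of three. In form: [{"gripper": gripper, "translation": [x, y, z], "dr": [wx, wy, wz]}, ...]. A call has 1 to 12 rows; each row shifts and turns the commanded pose from where the row before left it; what a row does not reach is not made up. A row lasts 1/12 s, in which the tool goes at most 41.7 mm and 7.16 degrees, less where a joint would pass 70% of its speed; a pose out of reach is approached as far as the arm can. A call with a number of a shift or a turn outside -1 to 1 is refused whole. A call with a gripper value outside its range is refused whole. The fingers move at their own pace and stop on an object; "squeeze" is the grip in N (left out, the last holds). Time passes only in rows, so rows that do not move let the fingers close. It gives the time, the measured TCP pose, the force and the opening at its end, in the units of the state.
- r.sense(): the state, without advancing time (a new reading comes with each control period).
- r.grab_frame(name): name is "scene" or "top" or "wrist"; returns the picture (400x640x3 uint8, blue, green, red); there is no depth.
- r.calibration(name): a dict with "mtx" (3x3 intrinsics, pixels), "k1" (the pictures are not rectified: a ray, as slopes to the right and down, at radius r is drawn at 1 + k1 r^2 times it, then the intrinsics apply), "world_from_camera" (4x4, takes a point from camera to world coordinates). Camera axes: x right, y down, z forward; pixel columns grow to the right and rows downward; lengths in mm; the calibration is good to about 2 mm. A picture is of the moment at which its call begins: read the wrist's pose just before it. calibration takes no time and is no camera call; for the wrist camera it gives the pose at the moment of the call.
- r.sign_off(): hands the job in, once; it reports no verdict.
The state is a dict: "clock": time; "qpos": joint angles; "qvel": joint speeds; "joint_efforts": joint torques, N m; "eef_pos": TCP position; "tcp_rot": TCP orientation; "contact_force": force on the tool from outside, world axes, zero at the start; "wrist_torque": the same for the moment, N m; "opening": opening from 0.0 (shut) to 1.0 (fully open).
Only numpy, scipy, OpenCV 4.12 (cv2) and the standard library are available. Lean on these libraries where they do the work, as an engineer would, in place of code of your own. Each camera call takes 0.05 s, during which the arm holds its last target. There are 200 camera calls.

TASK

Check the breast pump's suction socket with the double-ended plug gauge: slide the long thin GO plug all the way into the bore until the handle's shoulder meets the mouth, then take it out, turn the gauge round and press the short thick NO-GO plug squarely and centrally against the same bore for about two seconds at roughly 10 N to confirm that it does not enter. Be gentle: never push the gauge on the pump with more than 25 N (the socket floats a little sideways, so feel for the bore). Finally lay the gauge back in its stand, either way round, let go, and leave everything else where it is.

Things in the scene. Friction and masses are not known exactly. Their poses are not given: they have to be found in the camera images.
- gauge_mid (a point): Centre of the handle of a double-ended plug gauge (124 mm long, 0.2 kg). Handle: square aluminium bar 26 x 26 mm, 80 mm long, along the gauge's x axis, with a steel plug on each end. It starts lying level in the stand, its z axis up. Grip it by the handle, across its flat sides
- go_tip (a point): Centre of the GO plug's flat end face, 70 mm from gauge_mid along the gauge's +x. The GO plug is the longer, thinner one: 20 mm diameter, 30 mm long, its nose narrowed by 1.5 mm all round over the last 6 mm
- nogo_tip (a point): Centre of the NO-GO plug's flat end face, 54 mm from gauge_mid along the gauge's -x. The NO-GO plug is the shorter, thicker one: 25 mm diameter, 14 mm long; two dark rings mark the handle beside it
- gauge: The same gauge as a body; its origin and axes are those of gauge_mid
- stand: Fixed wooden gauge stand, origin at the centre of its underside. Base 110 (x) x 60 x 10 mm; two notched supports 8 mm thick at x = -32 and +32 mm, seats 37 mm above the table between cheeks 32 mm apart that rise to 47 mm. The handle lies in both notches along the stand's x, either way round, its centre 50 mm above the table
- pump: Fixed white breast-pump casing 170 (x) x 240 (y) x 95 mm tall, origin at the centre of its underside, front facing its -x. A white square socket block, 44 x 44 mm, stands 40 mm out of the front (mouth at x = -125 mm), with a round bore 21.5 mm in diameter and 38 mm deep along the pump's x axis, 55 mm above the table
- slot (a point): Point on the pump in the plane of the bore's mouth, 55 mm above the table, at the middle of the slot in which the socket block floats; axes as the pump's, +x into the bore. The block, with the bore in its middle, starts up to 5 mm from it either way along y; it shifts sideways under more than about 5 N and is rigid in x and z. The poses do not tell where: find it by feel or sight
- bottle: bystander: feeding bottle, clear with a cap, 56 mm wide, 150 mm tall; leave it alone
- jar: bystander: clear jar with lid, 60 mm wide, 70 mm tall; leave it alone
- adapter: bystander: white stepped bottle adapter, 60 mm wide, 48 mm tall; leave it alone
- collar: bystander: screw collar lying flat, a ring 50 mm wide, 16 mm tall; leave it alone
- cap: bystander: small white cap, 36 mm wide, 20 mm tall; leave it alone
- driver: bystander: screwdriver lying flat (origin under its middle); leave it alone
- tray: bystander: empty grey parts tray 120 x 90 mm, 30 mm tall; leave it alone
Things that resemble listed ones, but are neither listed nor needed, are in the scene too. What is meant by the gauge is not green, and is the smaller of those in its own colour.

How it is judged (in metres and radians):
On the way, in this order (a step that is already met when the one before it is completed fails the run):
1. the GO plug is fully home in the bore (at least 28 of its 30 mm) (x of go_tip in the frame of slot above 0.028 m and y of go_tip in the frame of slot between -0.009 and 0.009 m and z of go_tip in the frame of slot between -0.003 and 0.003 m and angle between the x axis of gauge and the x axis of pump, either way round below 0.08 rad), for 0.2 s.
2. the NO-GO plug is pressed squarely on the bore's mouth with at least 5 N for a second, its end within 4.5 mm of the mouth's centre (x of nogo_tip in the frame of slot between -0.003 and 0.003 m and distance between nogo_tip and bore below 0.0045 m and angle between the x axis of gauge and the x axis of pump, either way round below 0.08 rad and contact force between gauge and pump above 5 N), for 1 s.
At the end, for the whole second after the job is handed in: The gauge lies at rest in both notches of its stand, either way round: handle centre within 12 mm of the stand's middle along it, 5 mm across and 3 mm in height, within 0.12 rad of the stand's length, and released (x of gauge_mid in the frame of stand between -0.012 and 0.012 m and y of gauge_mid in the frame of stand between -0.005 and 0.005 m and z of gauge_mid in the frame of stand between 0.047 and 0.053 m and angle between the x axis of gauge and the x axis of stand, either way round below 0.12 rad and linear speed of gauge below 0.02 m/s and contact force between the fingers and gauge below 0.1 N); the robot touches nothing.
It fails at once if the gauge is pushed on the pump with more than 25 N (contact force between gauge and pump above 25 N).
It fails at once if the robot itself leans on the pump with more than 15 N (contact force between any of the fingers, the arm and pump above 15 N).
It fails at once if a bystander is moved by more than 30 mm (distance of any of bottle, jar, adapter, collar, cap, driver, tray from where it was at the start of the episode above 0.03 m).
It also fails if it takes over 72 s, if anything falls off the work surface, if the arm or the gripper's body presses on something with over 40 N, if the wrist force passes 120 N, or if a joint passes its speed limit or range.

## Working session

There is one attempt and no reset: what is moved stays moved. The work goes in short steps, Python scripts to look and compute and a tool call to move; the robot and the scene stay as the last step left them, time stands still between calls to the robot, and variables do not carry over. Pictures are saved under pics/ and viewed, about 8 in all and at most 12, crops included, and the job is handed in when it is done.

Besides the shell and the picture viewer there is one more tool, called after "Request:" as name(argument=value, ...) on one line, values as JSON. jog_arm: Moves the arm, as the interface text tells. Shifts and turns lie within -1 to 1; 1 stands for 10 cm of shift or pi/2 rad of turn. Its arguments: {"type":"object","properties":{"deltas":{"type":"array"},"squeeze":{"type":"number"}},"required":["deltas"]}

```bash
mkdir -p pics; python3 - <<'E'
from rig import r
import cv2,numpy as np
for n in("scene","top"):
    cv2.imwrite(f"pics/{n}0.png",r.grab_frame(n)); c=r.calibration(n);print(n,c["mtx"].round(1).tolist(),c["k1"],c["world_from_camera"].round(3).tolist())
print(r.sense())
E
```

```text
scene [[462.2, 0.0, 320.2], [0.0, 462.2, 196.4], [0.0, 0.0, 1.0]] -0.021821848996751957 [[-0.432, 0.711, -0.555, 1179.725], [0.902, 0.328, -0.281, 352.669], [-0.018, -0.622, -0.783, 972.358], [0.0, 0.0, 0.0, 1.0]]
top [[434.8, 0.0, 315.4], [0.0, 434.8, 199.8], [0.0, 0.0, 1.0]] -0.03519044739920148 [[-0.003, -0.997, 0.078, 423.906], [-1.0, 0.001, -0.02, 52.467], [0.02, -0.078, -0.997, 1467.649], [0.0, 0.0, 0.0, 1.0]]
{'clock': 0.1, 'qpos': array([-1.26742567e+00,  3.53564483e-01,  1.63406526e+00,  1.23220762e-06,
        1.15521478e+00, -2.38884998e-03]), 'qvel': array([ 0.00128208, -0.00281802, -0.0004187 , -0.00130392,  0.00039249,
        0.00014794]), 'joint_efforts': array([ 8.04498723e-04, -6.06355906e+01, -3.42820072e+01,  4.47702598e-05,
        4.03892001e-03,  1.96576877e-05]), 'eef_pos': array([ 188.01303066, -595.59427659,  230.543409  ]), 'tcp_rot': array([-3.14158854e+00,  1.25185730e-03, -1.26503731e+00]), 'contact_force': array([ 0.26362871, -0.59219224, -0.91944756]), 'wrist_torque': array([ 0.05074043, -0.0302296 , -0.01990866]), 'opening': 0.9987119507330369}
```

View pics/top0.png

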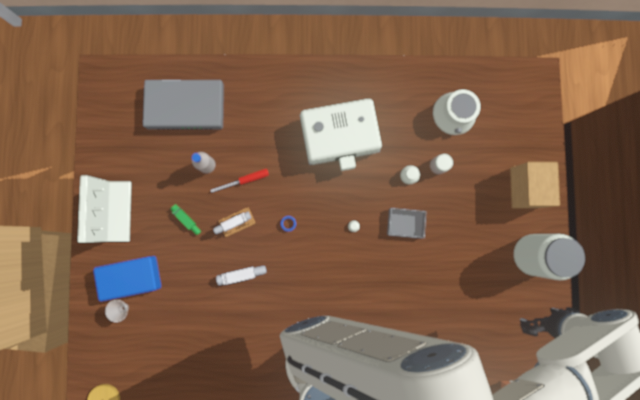

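View pics/scene0.png

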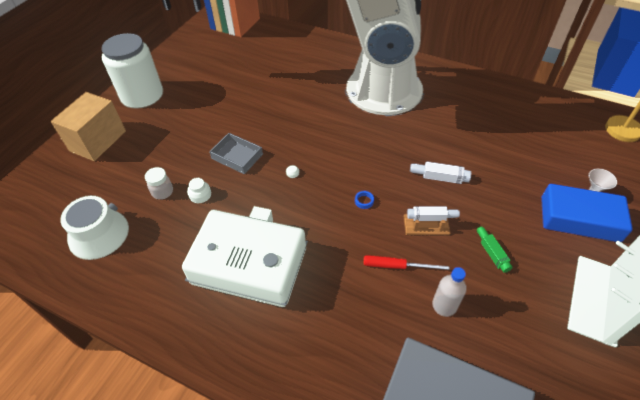

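The top view shows the gauge in its stand at about (233,222), the pump at (341,130) and its socket block at (347,162). The scene view agrees: gauge (432,214), socket (261,214). I'll enlarge both regions.

```bash
cat > h.py <<'E'
import numpy as np,cv2
from rig import r
def ray(c,uv):
    p=cv2.undistortPoints(np.array([[uv]],float),c["mtx"],np.array([c["k1"],0,0,0.]))[0,0]
    T=c["world_from_camera"];return T[:3,3],T[:3,:3]@np.r_[p,1]
def atz(c,uv,z):
    o,d=ray(c,uv);return (o+d*(z-o[2])/d[2]).round(1)
def proj(c,P):
    T=np.linalg.inv(c["world_from_camera"]);q=(T[:3,:3]@np.asarray(P,float).T).T+T[:3,3]
    s=q[:,:2]/q[:,2:];s=s*(1+c["k1"]*(s**2).sum(1,keepdims=True))
    return s*[c["mtx"][0,0],c["mtx"][1,1]]+c["mtx"][:2,2]
E
python3 - <<'E'
from h import *
t=cv2.imread("pics/top0.png")
a=cv2.resize(t[195:255,195:275],None,fx=5,fy=5,interpolation=2)
b=cv2.resize(t[85:185,290:395],None,fx=3.8,fy=3.8,interpolation=2)
c=np.zeros((400,800,3),np.uint8);c[:a.shape[0],:400]=a[:, :400];c[:380,401:401+min(399,b.shape[1])]=b[:380,:399]
cv2.imwrite("pics/crop.png",c)
E
```

```text
(no output)
```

View pics/crop.png

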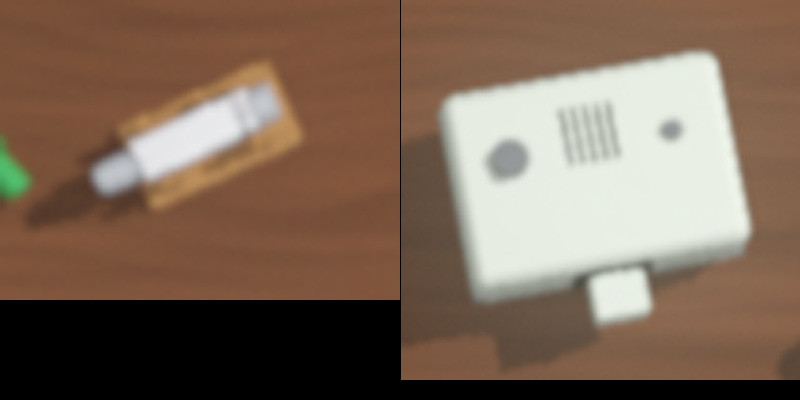

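The gauge handle runs from crop (133,160) to (250,108), with the thin GO plug at lower left (92,178) and the ringed NO-GO end at upper right (280,97). The pump's back edge runs (443,98)–(715,52). The socket block's front corners are at (597,322) and (652,312).

```bash
python3 - <<'E'
from h import *
c=r.calibration("top")
A=lambda u,v,z:atz(c,(195+u/5-.4,195+v/5-.4),z)
B=lambda u,v,z:atz(c,(290+(u-401)/3.8-.4,85+v/3.8-.4),z)
g=[A(192,134,63),A(133,160,63),A(250,108,63),A(95,178,55),A(280,98,55)];print("gauge",g)
d=g[1]-g[2];print("yaw",np.arctan2(d[1],d[0]))
d=g[3]-g[4];print("yaw",np.arctan2(d[1],d[0]))
P=[B(443,98,95),B(715,52,95),B(748,242,95),B(474,288,95)];print("pump",P)
for i,j in((0,1),(3,2),(1,2),(0,3)):
    d=P[j]-P[i];print(np.linalg.norm(d),np.arctan2(d[1],d[0]))
print("block",B(597,322,77),B(652,312,77),B(590,280,77),B(645,267,77))
E
```

```text
gauge [array([464.5, 289.7,  63. ]), array([447.8, 327.4,  63. ]), array([481.2, 252.5,  63. ]), array([436.4, 353.4,  55. ]), array([488. , 234.3,  55. ])]
yaw 1.9902587391883515
yaw 1.9796334643844244
pump [array([820.5,  71.4,  95. ]), array([ 861.6, -160.6,   95. ]), array([ 697.2, -186.2,   95. ]), array([657.6,  45.4,  95. ])]
235.6124147832622 -1.395460296841461
234.9611031639067 -1.4014495212306763
166.38124894350324 -2.987115507818617
164.96184407310676 -2.983320487278341
block [631.6 -59.3  77. ] [ 640.2 -106.3   77. ] [667.7 -53.6  77. ] [ 679.  -100.7   77. ]
```

Request:
jog_arm(deltas=[{"gripper":-1,"translation":[0.115,0.369,0],"dr":[0,0,0.0445]},{"gripper":-1,"translation":[0.115,0.369,0],"dr":[0,0,0.0445]},{"gripper":-1,"translation":[0.115,0.369,0],"dr":[0,0,0.0445]},{"gripper":-1,"translation":[0.115,0.369,0],"dr":[0,0,0.0445]},{"gripper":-1,"translation":[0.115,0.369,0],"dr":[0,0,0.0445]},{"gripper":-1,"translation":[0.115,0.369,0],"dr":[0,0,0.0445]},{"gripper":-1,"translation":[0.115,0.369,0],"dr":[0,0,0.0445]},{"gripper":-1,"translation":[0.115,0.369,0],"dr":[0,0,0.0445]},{"gripper":-1,"translation":[0.115,0.369,0],"dr":[0,0,0.0445]},{"gripper":-1,"translation":[0.115,0.369,0],"dr":[0,0,0.0445]},{"gripper":-1,"translation":[0.115,0.369,0],"dr":[0,0,0.0445]},{"gripper":-1,"translation":[0.115,0.369,0],"dr":[0,0,0.0445]}], squeeze=60)

```text
clock: 1.1
eef_pos: [326.0, -151.4, 231.2]
tcp_rot: [-3.142, -0.0, -0.423]
contact_force: [0.5, 0.1, 0.8]
opening: 0.999
```

Request:
jog_arm(deltas=[{"gripper":-1,"translation":[0.115,0.369,0],"dr":[0,0,0.0445]},{"gripper":-1,"translation":[0.115,0.369,0],"dr":[0,0,0.0445]},{"gripper":-1,"translation":[0.115,0.369,0],"dr":[0,0,0.0445]},{"gripper":-1,"translation":[0.115,0.369,0],"dr":[0,0,0.0445]},{"gripper":-1,"translation":[0.115,0.369,0],"dr":[0,0,0.0445]},{"gripper":-1,"translation":[0.115,0.369,0],"dr":[0,0,0.0445]},{"gripper":-1,"translation":[0.115,0.369,0],"dr":[0,0,0.0445]},{"gripper":-1,"translation":[0.115,0.369,0],"dr":[0,0,0.0445]},{"gripper":-1,"translation":[0.115,0.369,0],"dr":[0,0,0.0445]},{"gripper":-1,"translation":[0.115,0.369,0],"dr":[0,0,0.0445]},{"gripper":-1,"translation":[0.115,0.369,0],"dr":[0,0,0.0445]},{"gripper":-1,"translation":[0.115,0.369,0],"dr":[0,0,0.0445]}])

```text
clock: 2.1
eef_pos: [464.1, 291.6, 230.8]
tcp_rot: [3.141, 0.001, 0.417]
contact_force: [0.7, -1.5, -0.3]
opening: 1.001
```

Request:
jog_arm(deltas=[{"gripper":-1,"translation":[0,0,0],"dr":[0,0,0]},{"gripper":-1,"translation":[0,0,0],"dr":[0,0,0]},{"gripper":-1,"translation":[0,0,0],"dr":[0,0,0]}])

```text
clock: 2.35
eef_pos: [463.5, 289.2, 230.5]
tcp_rot: [3.141, 0.002, 0.413]
contact_force: [-0.0, 0.0, 0.2]
opening: 1.005
```

```bash
python3 - <<'E'
from h import *
import pickle
s=r.sense();c=r.calibration("wrist");cv2.imwrite("pics/w1.png",r.grab_frame("wrist"));pickle.dump(c,open("c1.pkl","wb"))
print(s["clock"],s["eef_pos"],s["tcp_rot"],s["qpos"],c["world_from_camera"].round(2).tolist())
E
```

```text
2.35 [463.52376315 289.24129689 230.53096262] [3.14110636e+00 1.68546859e-03 4.12816037e-01] [ 5.55290166e-01  2.32775827e-01  1.80182711e+00 -2.70397327e-04
  1.10872717e+00  1.42594473e-01] [[0.92, 0.38, 0.12, 432.8], [0.4, -0.87, -0.27, 357.99], [-0.0, 0.3, -0.96, 371.74], [0.0, 0.0, 0.0, 1.0]]
```

View pics/w1.png

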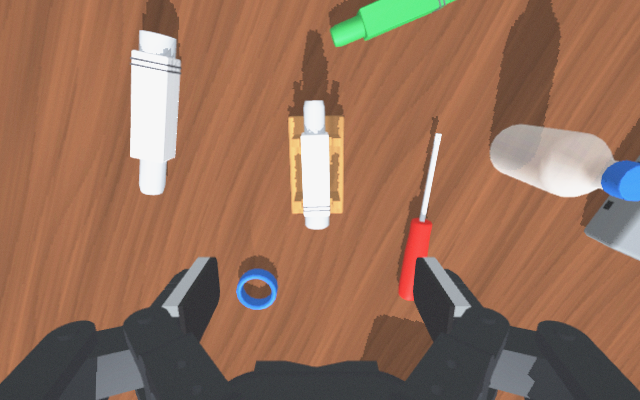

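The wrist view shows the handle at cols ~303–329, rows ~134–213, with the GO plug away from me at (314,101) and the NO-GO at (317,228). A saturation threshold gives its edges.

```bash
python3 - <<'E'
from h import *
import pickle
c=pickle.load(open("c1.pkl","rb"));im=cv2.imread("pics/w1.png");h=cv2.cvtColor(im,cv2.COLOR_BGR2HSV)
m=((h[...,1]<90)&(h[...,2]>120)).astype(np.uint8);m[:, :280]=0;m[:,350:]=0;m[:95]=0;m[240:]=0
n,l,s,_=cv2.connectedComponentsWithStats(m);k=1+s[1:,4].argmax();print(s[k])
for v in range(98,232,4):
    u=np.where(l[v]==k)[0]
    if len(u):print(v,u.min(),u.max(),end="; ")
rows=np.arange(145,196);e=np.array([[np.where(l[v]==k)[0].min(),np.where(l[v]==k)[0].max()+1] for v in rows])
cl=np.polyfit(rows,e.mean(1)-.5,1)
a,b=[atz(c,(np.polyval(cl,v),v),63) for v in(145,195)];d=a-b
print(a,b,"yaw",np.arctan2(d[1],d[0]))
g=lambda v:atz(c,(np.polyval(cl,v),v),50)
print(proj(c,[[464.5,289.7,63],[464.5,289.7,50]]))
E
```

```text
[ 300  100   30  130 3379]
102 304 323; 106 303 324; 110 303 324; 114 303 325; 118 303 324; 122 303 324; 126 304 325; 130 304 325; 134 301 328; 138 300 328; 142 300 328; 146 301 328; 150 301 329; 154 301 329; 158 301 329; 162 301 329; 166 301 329; 170 301 329; 174 302 329; 178 302 329; 182 302 329; 186 302 329; 190 302 329; 194 302 329; 198 303 329; 202 303 329; 206 303 329; 210 303 329; 214 303 329; 218 304 329; 222 305 329; 226 306 327; [449.  316.7  63. ] [469.2 272.8  63. ] yaw 2.0020478664303307
[[318.28451494 177.57751799]
 [318.22213237 174.46103631]]
```

```bash
python3 - <<'E'
from h import *
import pickle
c=pickle.load(open("c1.pkl","rb"))
for uv,z in [((314.2,132.5),63),((316,216),63),((313.7,100),50),((313.7,100),58),((317,228.5),50),((317,228.5),58)]:print(uv,z,atz(c,uv,z))
# stand base corners
for uv in((289,117),(344,117),(343,213),(291,213)):print(atz(c,uv,10))
print(c["mtx"])
E
```

```text
(314.2, 132.5) 63 [444.  326.9  63. ]
(316, 216) 63 [478.2 253.1  63. ]
(313.7, 100) 50 [432.2 352.6  50. ]
(313.7, 100) 58 [432.2 352.7  58. ]
(317, 228.5) 50 [486.6 236.4  50. ]
(317, 228.5) 58 [485.2 239.5  58. ]
[415.1 325.7  10. ]
[468.3 349.   10. ]
[513. 251.  10.]
[458.1 226.9  10. ]
[[332.87675483   0.         315.95026717]
 [  0.         332.87675483 197.89002556]
 [  0.           0.           1.        ]]
```

Request:
jog_arm(deltas=[{"gripper":-1,"translation":[-0.015,0,-0.345],"dr":[0,0,0.011]},{"gripper":-1,"translation":[0,0,-0.35],"dr":[0,0,0]},{"gripper":-0.7,"translation":[0,0,-0.35],"dr":[0,0,0]},{"gripper":-0.5,"translation":[0,0,-0.35],"dr":[0,0,0]},{"gripper":-0.3,"translation":[0,0,-0.35],"dr":[0,0,0]},{"gripper":-0.1,"translation":[0,0,0],"dr":[0,0,0]},{"gripper":0.1,"translation":[0,0,0],"dr":[0,0,0]},{"gripper":0.3,"translation":[0,0,0],"dr":[0,0,0]},{"gripper":0.5,"translation":[0,0,0],"dr":[0,0,0]},{"gripper":1,"translation":[0,0,0],"dr":[0,0,0]},{"gripper":1,"translation":[0,0,0],"dr":[0,0,0]},{"gripper":1,"translation":[0,0,0],"dr":[0,0,0]}], squeeze=60)

```text
clock: 3.4
eef_pos: [464.0, 289.9, 59.1]
tcp_rot: [3.142, -0.003, 0.43]
contact_force: [-1.1, -3.6, 9.1]
opening: 0.274
```

Request:
jog_arm(deltas=[{"gripper":1,"translation":[0,0,0],"dr":[0,0,0]},{"gripper":1,"translation":[0,0,0],"dr":[0,0,0]}])

```text
clock: 3.57
eef_pos: [464.0, 290.0, 59.1]
tcp_rot: [3.142, -0.003, 0.43]
contact_force: [-1.0, -3.0, 8.9]
opening: 0.273
```

Request:
jog_arm(deltas=[{"gripper":1,"translation":[0,0,0.1],"dr":[0,0,0]},{"gripper":1,"translation":[0,0,0.3],"dr":[0,0,0]},{"gripper":1,"translation":[0,0,0.35],"dr":[0,0,0]},{"gripper":1,"translation":[0,0,0.15],"dr":[0,0,0]},{"gripper":1,"translation":[0.047,-0.242,0],"dr":[0,0,-0.073]},{"gripper":1,"translation":[0.047,-0.242,0],"dr":[0,0,-0.073]},{"gripper":1,"translation":[0.047,-0.242,0],"dr":[0,0,-0.073]},{"gripper":1,"translation":[0.047,-0.242,0],"dr":[0,0,-0.073]},{"gripper":1,"translation":[0.047,-0.242,0],"dr":[0,0,-0.073]},{"gripper":1,"translation":[0.047,-0.242,0],"dr":[0,0,-0.073]},{"gripper":1,"translation":[0.047,-0.242,0],"dr":[0,0,-0.073]},{"gripper":1,"translation":[0.047,-0.242,0],"dr":[0,0,-0.073]}])

```text
clock: 4.57
eef_pos: [500.6, 95.0, 148.2]
tcp_rot: [-3.14, -0.001, -0.493]
contact_force: [-0.2, 0.1, -1.8]
opening: 0.27
```

Request:
jog_arm(deltas=[{"gripper":1,"translation":[0.047,-0.242,0],"dr":[0,0,-0.073]},{"gripper":1,"translation":[0.047,-0.242,0],"dr":[0,0,-0.073]},{"gripper":1,"translation":[0.047,-0.242,0],"dr":[0,0,-0.073]},{"gripper":1,"translation":[0.047,-0.242,0],"dr":[0,0,-0.073]},{"gripper":1,"translation":[0.047,-0.242,0],"dr":[0,0,-0.073]},{"gripper":1,"translation":[0.047,-0.242,0],"dr":[0,0,-0.073]},{"gripper":1,"translation":[0.047,-0.242,0],"dr":[0,0,-0.073]},{"gripper":1,"translation":[0.047,-0.242,0],"dr":[0,0,-0.073]},{"gripper":1,"translation":[0,0,0],"dr":[0,0,0]},{"gripper":1,"translation":[0,0,0],"dr":[0,0,0]},{"gripper":1,"translation":[0,0,0],"dr":[0,0,0]},{"gripper":1,"translation":[0,0,0],"dr":[0,0,0]}])

```text
clock: 5.57
eef_pos: [537.7, -96.8, 147.2]
tcp_rot: [-3.141, 0.0, -1.403]
contact_force: [-1.2, 0.6, -2.9]
opening: 0.272
```

```bash
python3 - <<'E'
from h import *
import pickle
s=r.sense();c=r.calibration("wrist");cv2.imwrite("pics/w2.png",r.grab_frame("wrist"));pickle.dump(c,open("c2.pkl","wb"))
print(s["clock"],s["eef_pos"],s["tcp_rot"],s["qpos"],s["contact_force"],s["opening"])
E
```

```text
5.5667 [537.6675694  -96.8104699  147.17556137] [-3.14124983e+00  1.77025601e-04 -1.40299283e+00] [-1.81071139e-01  3.29976666e-01  1.87904847e+00  3.53117971e-04
  9.32305893e-01  1.22171130e+00] [-1.22728741  0.55026619 -2.86915533] 0.272017053230353
```

View pics/w2.png

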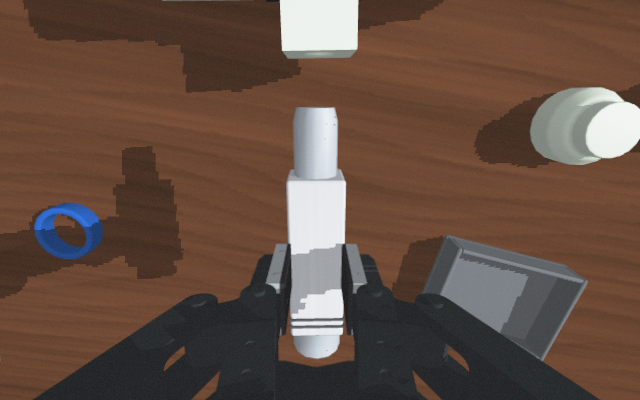

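The wrist view shows the gauge held straight: GO tip (315,107), handle cols 288–345. The socket block's top front edge lies at about row 50, cols 281–358, roughly in line with the plug.

```bash
python3 - <<'E'
from h import *
import pickle
c=pickle.load(open("c2.pkl","rb"));im=cv2.imread("pics/w2.png").astype(int)
w=(im.min(2)>120)
def e(v,lo=270,hi=370):
    u=np.where(w[v,lo:hi])[0]+lo;return u.min(),u.max()+1
for v in list(range(4,60,5))+list(range(110,240,10)):
    print(v,e(v) if w[v,270:370].any() else None,end=" ")
print([im[v,300].tolist() for v in range(44,62,2)],[im[v,340].tolist() for v in range(44,62,2)])
print([im[8,u].mean().round() for u in range(276,286)],[im[8,u].mean().round() for u in range(352,362)])
E
```

```text
4 (np.int64(280), np.int64(359)) 9 (np.int64(280), np.int64(358)) 14 (np.int64(280), np.int64(358)) 19 (np.int64(280), np.int64(358)) 24 (np.int64(281), np.int64(358)) 29 (np.int64(281), np.int64(358)) 34 (np.int64(281), np.int64(358)) 39 (np.int64(281), np.int64(358)) 44 (np.int64(281), np.int64(358)) 49 (np.int64(282), np.int64(357)) 54 (np.int64(286), np.int64(352)) 59 None 110 (np.int64(298), np.int64(336)) 120 (np.int64(297), np.int64(338)) 130 (np.int64(295), np.int64(338)) 140 (np.int64(298), np.int64(338)) 150 (np.int64(296), np.int64(338)) 160 (np.int64(297), np.int64(337)) 170 (np.int64(291), np.int64(341)) 180 (np.int64(287), np.int64(345)) 190 (np.int64(287), np.int64(346)) 200 (np.int64(287), np.int64(346)) 210 (np.int64(287), np.int64(346)) 220 (np.int64(287), np.int64(346)) 230 (np.int64(288), np.int64(345)) [[237, 242, 237], [237, 242, 238], [237, 242, 238], [207, 217, 207], [130, 138, 131], [130, 138, 129], [128, 136, 129], [87, 103, 121], [54, 76, 113]] [[237, 242, 238], [237, 242, 238], [237, 242, 238], [130, 138, 130], [129, 137, 129], [129, 136, 128], [127, 135, 128], [56, 77, 116], [53, 74, 113]]
[np.float64(53.0), np.float64(53.0), np.float64(52.0), np.float64(49.0), np.float64(229.0), np.float64(238.0), np.float64(238.0), np.float64(238.0), np.float64(239.0), np.float64(238.0)] [np.float64(239.0), np.float64(239.0), np.float64(239.0), np.float64(239.0), np.float64(239.0), np.float64(227.0), np.float64(99.0), np.float64(51.0), np.float64(49.0), np.float64(56.0)]
```

```bash
python3 - <<'E'
from h import *
import pickle
c=pickle.load(open("c2.pkl","rb"))
L=[atz(c,(279.8,9),77),atz(c,(281,44),77)];R=[atz(c,(358,9),77),atz(c,(357.6,44),77)]
F=[atz(c,(300,50.3),77),atz(c,(340,49.5),77)]
print(L,R,F)
for a,b in((L[1],L[0]),(R[1],R[0])):d=b-a;print(np.arctan2(d[1],d[0]))
d=F[0]-F[1];print("front",np.arctan2(d[1],d[0])-np.pi/2)
M=atz(c,((281.2+357.5)/2,50),77);print("mouth",M)
print("width",np.linalg.norm((L[1]-R[1])[:2]))
s=147.2-9.1
t=atz(c,(315.8,107),s+5);print("gotip top",t)
h=[atz(c,(316.4,190),s+13),atz(c,(316.5,225),s+13)];d=h[0]-h[1];print(h,"yaw",np.arctan2(d[1],d[0]))
p=[atz(c,(317,125),s+3),atz(c,(317,165),s+3)];print(p)
x=np.array([np.cos(.165),np.sin(.165)]);y=np.array([-x[1],x[0]])
for q in(M,t,h[0],h[1],np.array([537.67,-96.81])):print((q[:2]-M[:2])@x,(q[:2]-M[:2])@y)
E
```

```text
[array([653.1, -56.9,  77. ]), array([635.5, -60. ,  77. ])] [array([ 660.4, -100.3,   77. ]), array([ 642.9, -103.8,   77. ])] [array([634. , -71.4,  77. ]), array([638.4, -94.3,  77. ])]
0.17434804991100267
0.19739555984988075
front 0.18982631837040653
mouth [636.1 -82.5  77. ]
width 44.420715887972804
gotip top [606.5 -85.4 143.1]
[array([573. , -91.4, 151.1]), array([557.1, -94.1, 151.1])] yaw 0.16820677185708566
[array([599.1, -87.2, 141.1]), array([581.8, -90.2, 141.1])]
0.0 0.0
-29.67431507812431 2.0012557668138267
-63.70484396816985 1.585198722916853
-79.83237711185105 1.5334812262303699
-99.44360957321486 2.051710274386814
```

Request:
jog_arm(deltas=[{"gripper":1,"translation":[0.005,-0.032,-0.2],"dr":[0,0,0.008]},{"gripper":1,"translation":[0,0,-0.3],"dr":[0,0,0]},{"gripper":1,"translation":[0,0,-0.23],"dr":[0,0,0]},{"gripper":1,"translation":[0,0,-0.1],"dr":[0,0,0]},{"gripper":1,"translation":[0,0,0],"dr":[0,0,0]},{"gripper":1,"translation":[0,0,0],"dr":[0,0,0]},{"gripper":1,"translation":[0,0,0],"dr":[0,0,0]},{"gripper":1,"translation":[0,0,0],"dr":[0,0,0]}])

```text
clock: 6.28
eef_pos: [539.5, -100.9, 65.2]
tcp_rot: [-3.139, -0.001, -1.392]
contact_force: [0.5, -0.1, -2.5]
opening: 0.272
```

```bash
python3 - <<'E'
from h import *
import pickle
s=r.sense();c=r.calibration("wrist");cv2.imwrite("pics/w3.png",r.grab_frame("wrist"));pickle.dump(c,open("c3.pkl","wb"))
print(s["clock"],s["eef_pos"],s["tcp_rot"],s["contact_force"],s["opening"])
im=cv2.imread("pics/w3.png").astype(int);w=im.min(2)>120
for v in range(2,260,8):
    u=np.where(w[v,240:400])[0]+240
    if len(u):print(v,u.min(),u.max()+1,end="; ")
E
```

```text
6.2833 [ 539.51204342 -100.85694676   65.15028617] [-3.13930418e+00 -8.63457547e-04 -1.39187615e+00] [ 0.48396723 -0.10075384 -2.45494608] 0.2721720023510769
2 248 376; 10 249 376; 18 250 376; 26 253 372; 34 260 366; 42 268 317; 114 295 337; 122 293 338; 130 294 338; 138 294 338; 146 294 338; 154 294 338; 162 294 338; 170 290 341; 178 288 345; 186 286 346; 194 286 346; 202 287 346; 210 287 346; 218 287 346; 226 287 346; 234 288 345; 242 288 345; 250 274 358; 258 273 360;
```

View pics/w3.png

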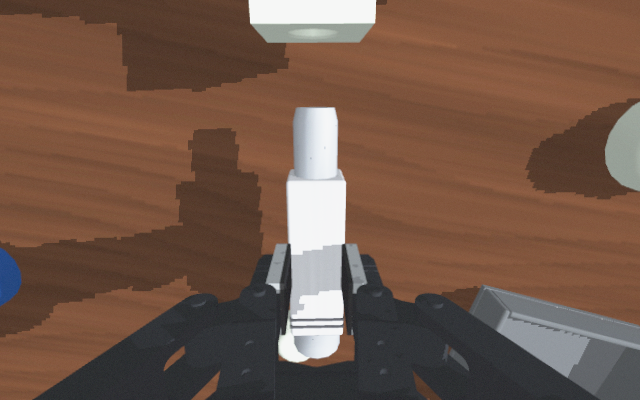

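The bore now shows as an ellipse at about (313,33) in the block's front face; the plug is centred at about col 316, heading for it.

```bash
python3 - <<'E'
from h import *
import pickle
c=pickle.load(open("c3.pkl","rb"));im=cv2.imread("pics/w3.png")
M=atz(c,(312.7,22.5),77);bl=[atz(c,(248.5,4),77),atz(c,(250.2,20),77),atz(c,(376.3,4),77),atz(c,(375.6,20),77)]
print(M,bl)
s=65.15-9.1
p=[atz(c,(316.2,v),s) for v in(130,160)]; h=[atz(c,(316.4,v),s+13) for v in(195,235)]; t=atz(c,(315.7,107),s+7)
x=np.array([np.cos(.18),np.sin(.18)]);y=np.array([-x[1],x[0]])
for n,q in [("pl",p[0]),("pl",p[1]),("h",h[0]),("h",h[1]),("tip",t),("tcp",np.array([539.51,-100.86])),("bore",atz(c,(313.3,33),55))]:print(n,((q[:2]-M[:2])@x).round(2),((q[:2]-M[:2])@y).round(2))
E
```

```text
[636.3 -82.5  77. ] [array([637.9, -59.9,  77. ]), array([633.2, -61. ,  77. ]), array([ 645.8, -103. ,   77. ]), array([ 641. , -103.9,   77. ])]
pl -38.76 -1.28
pl -52.27 -1.26
h -65.08 -1.27
h -83.79 -1.32
tip -28.76 -1.07
tcp -98.51 -0.74
bore 0.3 -0.05
```

Request:
jog_arm(deltas=[{"gripper":1,"translation":[0.057,0.023,-0.01],"dr":[0,0,0]},{"gripper":1,"translation":[0.059,0.011,0],"dr":[0,0,0]},{"gripper":1,"translation":[0.059,0.011,0],"dr":[0,0,0]},{"gripper":1,"translation":[0.059,0.011,0],"dr":[0,0,0]},{"gripper":1,"translation":[0.03,0.005,0],"dr":[0,0,0]},{"gripper":1,"translation":[0.02,0.004,0],"dr":[0,0,0]},{"gripper":1,"translation":[0.02,0.004,0],"dr":[0,0,0]},{"gripper":1,"translation":[0,0,0],"dr":[0,0,0]},{"gripper":1,"translation":[0,0,0],"dr":[0,0,0]}])

```text
clock: 7.08
eef_pos: [568.6, -93.9, 62.5]
tcp_rot: [3.141, 0.0, -1.392]
contact_force: [-0.1, 0.8, -2.8]
opening: 0.27
```

Request:
jog_arm(deltas=[{"gripper":1,"translation":[0,0,0.014],"dr":[0,0,0]},{"gripper":1,"translation":[0,0,0],"dr":[0,0,0]},{"gripper":1,"translation":[0,0,0],"dr":[0,0,0]}])

```text
clock: 7.33
eef_pos: [568.7, -93.9, 64.2]
tcp_rot: [-3.142, -0.0, -1.392]
contact_force: [0.5, 0.2, -2.0]
opening: 0.273
```

Height is right (64.2). Entering gently.

Request:
jog_arm(deltas=[{"gripper":1,"translation":[0.02,0.004,0],"dr":[0,0,0]},{"gripper":1,"translation":[0.02,0.004,0],"dr":[0,0,0]},{"gripper":1,"translation":[0.015,0.002,0],"dr":[0,0,0]},{"gripper":1,"translation":[0,0,0],"dr":[0,0,0]},{"gripper":1,"translation":[0,0,0],"dr":[0,0,0]}])

```text
clock: 7.75
eef_pos: [574.4, -92.9, 64.0]
tcp_rot: [-3.142, 0.0, -1.392]
contact_force: [0.2, -0.2, -2.9]
opening: 0.271
```

Request:
jog_arm(deltas=[{"gripper":1,"translation":[0.02,0.0035,0],"dr":[0,0,0]},{"gripper":1,"translation":[0.02,0.0035,0],"dr":[0,0,0]},{"gripper":1,"translation":[0.02,0.0035,0],"dr":[0,0,0]},{"gripper":1,"translation":[0.02,0.0035,0],"dr":[0,0,0]},{"gripper":1,"translation":[0.02,0.0035,0],"dr":[0,0,0]},{"gripper":1,"translation":[0,0,0],"dr":[0,0,0]}])

```text
clock: 8.25
eef_pos: [584.8, -91.1, 64.1]
tcp_rot: [-3.141, -0.0, -1.392]
contact_force: [0.3, -0.7, -3.0]
opening: 0.271
```

Request:
jog_arm(deltas=[{"gripper":1,"translation":[0.02,0.0035,0],"dr":[0,0,0]},{"gripper":1,"translation":[0.02,0.0035,0],"dr":[0,0,0]},{"gripper":1,"translation":[0.02,0.0035,0],"dr":[0,0,0]},{"gripper":1,"translation":[0.02,0.0035,0],"dr":[0,0,0]},{"gripper":1,"translation":[0.02,0.0035,0],"dr":[0,0,0]},{"gripper":1,"translation":[0,0,0],"dr":[0,0,0]}])

```text
clock: 8.75
eef_pos: [594.8, -89.4, 64.2]
tcp_rot: [-3.141, -0.0, -1.392]
contact_force: [-0.3, 0.5, -2.2]
opening: 0.271
```

Request:
jog_arm(deltas=[{"gripper":1,"translation":[0.01,0.002,0],"dr":[0,0,0]},{"gripper":1,"translation":[0.01,0.002,0],"dr":[0,0,0]},{"gripper":1,"translation":[0.005,0.001,0],"dr":[0,0,0]},{"gripper":1,"translation":[0,0,0],"dr":[0,0,0]},{"gripper":1,"translation":[0,0,0],"dr":[0,0,0]}])

```text
clock: 9.17
eef_pos: [596.7, -88.9, 64.1]
tcp_rot: [3.142, 0.0, -1.392]
contact_force: [0.6, -0.3, -1.8]
opening: 0.271
```

Request:
jog_arm(deltas=[{"gripper":1,"translation":[0.007,0.001,0],"dr":[0,0,0]},{"gripper":1,"translation":[0.007,0.001,0],"dr":[0,0,0]},{"gripper":1,"translation":[0,0,0],"dr":[0,0,0]},{"gripper":1,"translation":[0,0,0],"dr":[0,0,0]}])

```text
clock: 9.5
eef_pos: [597.6, -88.7, 63.9]
tcp_rot: [3.14, 0.0, -1.392]
contact_force: [-3.3, -1.7, -1.6]
opening: 0.272
```

Request:
jog_arm(deltas=[{"gripper":1,"translation":[0.007,0.001,0],"dr":[0,0,0]},{"gripper":1,"translation":[0.007,0.001,0],"dr":[0,0,0]},{"gripper":1,"translation":[0,0,0],"dr":[0,0,0]},{"gripper":1,"translation":[0,0,0],"dr":[0,0,0]}])

```text
clock: 9.83
eef_pos: [597.6, -88.7, 63.7]
tcp_rot: [3.138, 0.001, -1.392]
contact_force: [-7.9, -2.1, 0.9]
opening: 0.275
```

Request:
jog_arm(deltas=[{"gripper":1,"translation":[0,0,0],"dr":[0,0,0]},{"gripper":1,"translation":[0,0,0],"dr":[0,0,0]},{"gripper":1,"translation":[-0.02,-0.004,0.004],"dr":[0,0,0]},{"gripper":1,"translation":[-0.04,-0.007,0],"dr":[0,0,0]},{"gripper":1,"translation":[-0.06,-0.011,0],"dr":[0,0,0]},{"gripper":1,"translation":[-0.08,-0.0145,0],"dr":[0,0,0]},{"gripper":1,"translation":[-0.1,-0.018,0],"dr":[0,0,0]},{"gripper":1,"translation":[-0.1,-0.018,0],"dr":[0,0,0]},{"gripper":1,"translation":[-0.1,-0.018,0],"dr":[0,0,0]},{"gripper":1,"translation":[-0.1,-0.018,0],"dr":[0,0,0]},{"gripper":1,"translation":[0,0,0.2],"dr":[0,0,0]},{"gripper":1,"translation":[0,0,0.35],"dr":[0,0,0]}])

```text
clock: 10.83
eef_pos: [535.3, -99.1, 116.8]
tcp_rot: [3.134, 0.003, -1.393]
contact_force: [0.1, -0.9, -2.3]
opening: 0.272
```

Request:
jog_arm(deltas=[{"gripper":1,"translation":[0,0,0.25],"dr":[0,0,0]},{"gripper":1,"translation":[0,0,0],"dr":[0,0,0.077]},{"gripper":1,"translation":[0,0,0],"dr":[0,0,0.077]},{"gripper":1,"translation":[0,0,0],"dr":[0,0,0.077]},{"gripper":1,"translation":[0,0,0],"dr":[0,0,0.077]},{"gripper":1,"translation":[0,0,0],"dr":[0,0,0.077]},{"gripper":1,"translation":[0,0,0],"dr":[0,0,0.077]},{"gripper":1,"translation":[0,0,0],"dr":[0,0,0.077]},{"gripper":1,"translation":[0,0,0],"dr":[0,0,0.077]},{"gripper":1,"translation":[0,0,0],"dr":[0,0,0.077]},{"gripper":1,"translation":[0,0,0],"dr":[0,0,0.077]},{"gripper":1,"translation":[0,0,0],"dr":[0,0,0.077]}])

```text
clock: 11.83
eef_pos: [538.8, -99.5, 144.4]
tcp_rot: [-3.142, 0.0, -0.056]
contact_force: [-0.4, 0.7, -2.1]
opening: 0.275
```

Request:
jog_arm(deltas=[{"gripper":1,"translation":[0,0,0],"dr":[0,0,0.077]},{"gripper":1,"translation":[0,0,0],"dr":[0,0,0.077]},{"gripper":1,"translation":[0,0,0],"dr":[0,0,0.077]},{"gripper":1,"translation":[0,0,0],"dr":[0,0,0.077]},{"gripper":1,"translation":[0,0,0],"dr":[0,0,0.077]},{"gripper":1,"translation":[0,0,0],"dr":[0,0,0.077]},{"gripper":1,"translation":[0,0,0],"dr":[0,0,0.077]},{"gripper":1,"translation":[0,0,0],"dr":[0,0,0.077]},{"gripper":1,"translation":[0,0,0],"dr":[0,0,0.077]},{"gripper":1,"translation":[0,0,0],"dr":[0,0,0.077]},{"gripper":1,"translation":[0,0,0],"dr":[0,0,0.077]},{"gripper":1,"translation":[0,0,0],"dr":[0,0,0.077]}])

```text
clock: 12.83
eef_pos: [538.8, -99.5, 144.4]
tcp_rot: [-3.141, 0.0, 1.395]
contact_force: [-1.1, 0.3, -2.6]
opening: 0.274
```

Request:
jog_arm(deltas=[{"gripper":1,"translation":[0,0,0],"dr":[0,0,0.077]},{"gripper":1,"translation":[0,0,0],"dr":[0,0,0.077]},{"gripper":1,"translation":[0,0,0],"dr":[0,0,0.076]},{"gripper":1,"translation":[0,0,0],"dr":[0,0,0]},{"gripper":1,"translation":[0,0,0],"dr":[0,0,0]},{"gripper":1,"translation":[0,0,0],"dr":[0,0,0]}])

```text
clock: 13.33
eef_pos: [539.2, -99.4, 144.5]
tcp_rot: [-3.142, -0.0, 1.747]
contact_force: [-0.8, -0.3, -2.5]
opening: 0.273
```

Request:
jog_arm(deltas=[{"gripper":1,"translation":[0.001,-0.004,-0.2],"dr":[0,0,0.002]},{"gripper":1,"translation":[0,0,-0.3],"dr":[0,0,0]},{"gripper":1,"translation":[0,0,-0.2],"dr":[0,0,0]},{"gripper":1,"translation":[0,0,-0.1],"dr":[0,0,0]},{"gripper":1,"translation":[0.08,0.0145,0],"dr":[0,0,0]},{"gripper":1,"translation":[0.08,0.0145,0],"dr":[0,0,0]},{"gripper":1,"translation":[0.08,0.0145,0],"dr":[0,0,0]},{"gripper":1,"translation":[0,0,0],"dr":[0,0,0]},{"gripper":1,"translation":[0,0,0],"dr":[0,0,0]},{"gripper":1,"translation":[0,0,0],"dr":[0,0,0]},{"gripper":1,"translation":[0,0,0],"dr":[0,0,0]}])

```text
clock: 14.25
eef_pos: [563.5, -95.4, 64.9]
tcp_rot: [3.141, 0.0, 1.754]
contact_force: [0.2, -0.9, -2.0]
opening: 0.277
```

```bash
python3 - <<'E'
from h import *
s=r.sense();w=r.grab_frame("wrist");sc=r.grab_frame("scene")
print(s["clock"],s["eef_pos"],s["tcp_rot"],s["contact_force"])
o=np.zeros((400,800,3),np.uint8);o[:,:400]=w[:,120:520];o[:,400:]=cv2.resize(sc[165:265,210:310],None,fx=4,fy=4,interpolation=2)
cv2.imwrite("pics/w4.png",o)
E
```

```text
14.25 [563.50506344 -95.38054473  64.86177215] [3.14144612e+00 8.74302354e-05 1.75402026e+00] [ 0.19887349 -0.9335353  -1.96536005]
```

View pics/w4.png

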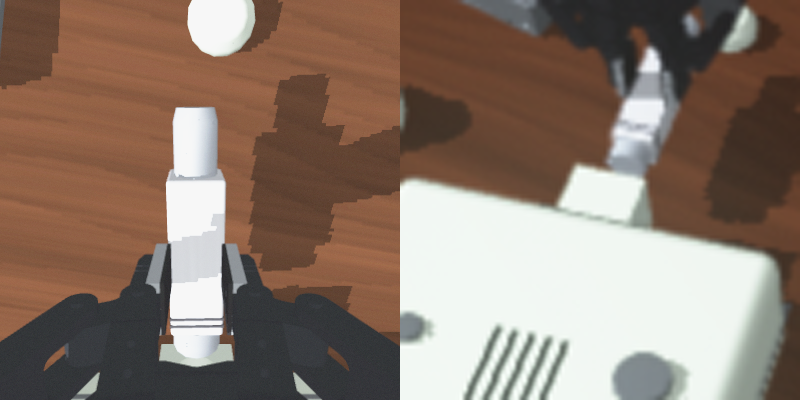

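In the wrist crop the NO-GO plug (cols 176–218) is centred on the block's front edge (160–235), and the scene crop agrees. Advancing.

Request:
jog_arm(deltas=[{"gripper":1,"translation":[0.04,0.007,-0.007],"dr":[0,0,0]},{"gripper":1,"translation":[0.04,0.007,0],"dr":[0,0,0]},{"gripper":1,"translation":[0.04,0.007,0],"dr":[0,0,0]},{"gripper":1,"translation":[0.03,0.0055,0],"dr":[0,0,0]},{"gripper":1,"translation":[0.01,0.002,0],"dr":[0,0,0]},{"gripper":1,"translation":[0,0,0],"dr":[0,0,0]},{"gripper":1,"translation":[0,0,0],"dr":[0,0,0]},{"gripper":1,"translation":[0,0,0],"dr":[0,0,0]}])

```text
clock: 15.02
eef_pos: [579.4, -92.6, 63.7]
tcp_rot: [-3.141, -0.0, 1.754]
contact_force: [0.3, -0.1, -2.2]
opening: 0.272
```

Request:
jog_arm(deltas=[{"gripper":1,"translation":[0.007,0.001,0],"dr":[0,0,0]},{"gripper":1,"translation":[0.007,0.001,0],"dr":[0,0,0]},{"gripper":1,"translation":[0.007,0.001,0],"dr":[0,0,0]},{"gripper":1,"translation":[0,0,0],"dr":[0,0,0]},{"gripper":1,"translation":[0,0,0],"dr":[0,0,0]}])

```text
clock: 15.43
eef_pos: [581.8, -92.3, 63.8]
tcp_rot: [3.142, 0.0, 1.754]
contact_force: [-0.7, -0.4, -2.3]
opening: 0.268
```

Request:
jog_arm(deltas=[{"gripper":1,"translation":[0.007,0.001,0],"dr":[0,0,0]},{"gripper":1,"translation":[0.007,0.001,0],"dr":[0,0,0]},{"gripper":1,"translation":[0,0,0],"dr":[0,0,0]},{"gripper":1,"translation":[0,0,0],"dr":[0,0,0]}])

```text
clock: 15.77
eef_pos: [583.2, -92.1, 63.8]
tcp_rot: [3.142, 0.0, 1.754]
contact_force: [-0.1, 0.7, -1.4]
opening: 0.269
```

Request:
jog_arm(deltas=[{"gripper":1,"translation":[0.007,0.001,0],"dr":[0,0,0]},{"gripper":1,"translation":[0.007,0.001,0],"dr":[0,0,0]},{"gripper":1,"translation":[0,0,0],"dr":[0,0,0]},{"gripper":1,"translation":[0,0,0],"dr":[0,0,0]}])

```text
clock: 16.1
eef_pos: [584.4, -91.9, 63.7]
tcp_rot: [-3.141, -0.0, 1.754]
contact_force: [-2.8, 0.8, -1.9]
opening: 0.273
```

Request:
jog_arm(deltas=[{"gripper":1,"translation":[0.008,0.0015,0],"dr":[0,0,0]},{"gripper":1,"translation":[0.008,0.0015,0],"dr":[0,0,0]},{"gripper":1,"translation":[0,0,0],"dr":[0,0,0]},{"gripper":1,"translation":[0,0,0],"dr":[0,0,0]}])

```text
clock: 16.43
eef_pos: [584.4, -91.7, 63.4]
tcp_rot: [-3.138, -0.001, 1.754]
contact_force: [-6.5, -2.0, 0.8]
opening: 0.271
```

Request:
jog_arm(deltas=[{"gripper":1,"translation":[0.009,0.0015,0.002],"dr":[0,0,0]},{"gripper":1,"translation":[0,0,0],"dr":[0,0,0]},{"gripper":1,"translation":[0,0,0],"dr":[0,0,0]},{"gripper":1,"translation":[0,0,0],"dr":[0,0,0]},{"gripper":1,"translation":[0,0,0],"dr":[0,0,0]},{"gripper":1,"translation":[0,0,0],"dr":[0,0,0]},{"gripper":1,"translation":[0,0,0],"dr":[0,0,0]},{"gripper":1,"translation":[0,0,0],"dr":[0,0,0]},{"gripper":1,"translation":[0,0,0],"dr":[0,0,0]},{"gripper":1,"translation":[0,0,0],"dr":[0,0,0]},{"gripper":1,"translation":[0,0,0],"dr":[0,0,0]},{"gripper":1,"translation":[0,0,0],"dr":[0,0,0]}])

```text
clock: 17.43
eef_pos: [584.5, -91.6, 63.4]
tcp_rot: [-3.137, -0.001, 1.754]
contact_force: [-7.9, -2.0, 2.4]
opening: 0.268
```

Request:
jog_arm(deltas=[{"gripper":1,"translation":[0,0,0],"dr":[0,0,0]},{"gripper":1,"translation":[0,0,0],"dr":[0,0,0]},{"gripper":1,"translation":[0,0,0],"dr":[0,0,0]},{"gripper":1,"translation":[0,0,0],"dr":[0,0,0]},{"gripper":1,"translation":[0,0,0],"dr":[0,0,0]},{"gripper":1,"translation":[0,0,0],"dr":[0,0,0]},{"gripper":1,"translation":[0,0,0],"dr":[0,0,0]},{"gripper":1,"translation":[0,0,0],"dr":[0,0,0]},{"gripper":1,"translation":[0,0,0],"dr":[0,0,0]},{"gripper":1,"translation":[0,0,0],"dr":[0,0,0]},{"gripper":1,"translation":[0,0,0],"dr":[0,0,0]},{"gripper":1,"translation":[0,0,0],"dr":[0,0,0]}])

```text
clock: 18.43
eef_pos: [584.4, -91.6, 63.4]
tcp_rot: [-3.136, -0.001, 1.754]
contact_force: [-8.3, -2.4, 2.0]
opening: 0.271
```

Request:
jog_arm(deltas=[{"gripper":1,"translation":[-0.03,-0.005,0],"dr":[0,0,0]},{"gripper":1,"translation":[-0.07,-0.013,0],"dr":[0,0,0]},{"gripper":1,"translation":[-0.15,-0.027,0],"dr":[0,0,0]},{"gripper":1,"translation":[-0.25,-0.045,0],"dr":[0,0,0]},{"gripper":1,"translation":[0,0,0.2],"dr":[0,0,0]},{"gripper":1,"translation":[0,0,0.35],"dr":[0,0,0]},{"gripper":1,"translation":[0,0,0.3],"dr":[0,0,0]},{"gripper":1,"translation":[-0.0445,0.244,0],"dr":[0,0,-0.0527]},{"gripper":1,"translation":[-0.0445,0.244,0],"dr":[0,0,-0.0527]},{"gripper":1,"translation":[-0.0445,0.244,0],"dr":[0,0,-0.0527]},{"gripper":1,"translation":[-0.0445,0.244,0],"dr":[0,0,-0.0527]},{"gripper":1,"translation":[-0.0445,0.244,0],"dr":[0,0,-0.0527]}])

```text
clock: 19.43
eef_pos: [514.6, 22.6, 149.3]
tcp_rot: [3.14, -0.001, 1.336]
contact_force: [-0.4, -0.4, -1.9]
opening: 0.272
```

Request:
jog_arm(deltas=[{"gripper":1,"translation":[-0.0445,0.244,0],"dr":[0,0,-0.0527]},{"gripper":1,"translation":[-0.0445,0.244,0],"dr":[0,0,-0.0527]},{"gripper":1,"translation":[-0.0445,0.244,0],"dr":[0,0,-0.0527]},{"gripper":1,"translation":[-0.0445,0.244,0],"dr":[0,0,-0.0527]},{"gripper":1,"translation":[-0.0445,0.244,0],"dr":[0,0,-0.0527]},{"gripper":1,"translation":[-0.0445,0.244,0],"dr":[0,0,-0.0527]},{"gripper":1,"translation":[-0.0445,0.244,0],"dr":[0,0,-0.0527]},{"gripper":1,"translation":[-0.0445,0.244,0],"dr":[0,0,-0.0527]},{"gripper":1,"translation":[-0.0445,0.244,0],"dr":[0,0,-0.0527]},{"gripper":1,"translation":[-0.0445,0.244,0],"dr":[0,0,-0.0527]},{"gripper":1,"translation":[-0.0445,0.244,0],"dr":[0,0,-0.0527]},{"gripper":1,"translation":[0,0,0],"dr":[0,0,0]}])

```text
clock: 20.43
eef_pos: [465.6, 293.8, 149.4]
tcp_rot: [-3.14, -0.003, 0.426]
contact_force: [0.8, -0.5, -2.9]
opening: 0.273
```

Request:
jog_arm(deltas=[{"gripper":1,"translation":[0,0,0],"dr":[0,0,0]},{"gripper":1,"translation":[0,0,0],"dr":[0,0,0]},{"gripper":1,"translation":[0,0,0],"dr":[0,0,0]}])

```text
clock: 20.68
eef_pos: [465.8, 289.1, 148.9]
tcp_rot: [3.141, 0.0, 0.43]
contact_force: [0.4, 0.4, -2.2]
opening: 0.272
```

Request:
jog_arm(deltas=[{"gripper":1,"translation":[-0.018,0.009,-0.25],"dr":[0,0,0]},{"gripper":1,"translation":[0,0,-0.3],"dr":[0,0,0]},{"gripper":1,"translation":[0,0,-0.15],"dr":[0,0,0]},{"gripper":1,"translation":[0,0,-0.04],"dr":[0,0,0]},{"gripper":1,"translation":[0,0,0],"dr":[0,0,0]},{"gripper":1,"translation":[0,0,0],"dr":[0,0,0]},{"gripper":1,"translation":[0,0,0],"dr":[0,0,0]}])

```text
clock: 21.27
eef_pos: [465.1, 291.1, 76.3]
tcp_rot: [-3.141, -0.002, 0.429]
contact_force: [-0.1, 1.1, -2.4]
opening: 0.272
```

Request:
jog_arm(deltas=[{"gripper":1,"translation":[-0.011,-0.011,-0.06],"dr":[0,0,0]},{"gripper":1,"translation":[0,0,-0.05],"dr":[0,0,0]},{"gripper":1,"translation":[0,0,-0.03],"dr":[0,0,0]},{"gripper":1,"translation":[0,0,0],"dr":[0,0,0]},{"gripper":1,"translation":[0,0,0],"dr":[0,0,0]},{"gripper":1,"translation":[0,0,0],"dr":[0,0,0]}])

```text
clock: 21.77
eef_pos: [463.0, 289.9, 61.0]
tcp_rot: [3.142, -0.0, 0.43]
contact_force: [0.4, 0.4, -2.1]
opening: 0.27
```

Request:
jog_arm(deltas=[{"gripper":1,"translation":[0.005,0,-0.015],"dr":[0,0,0]},{"gripper":1,"translation":[0,0,-0.008],"dr":[0,0,0]},{"gripper":1,"translation":[0,0,0],"dr":[0,0,0]},{"gripper":1,"translation":[0,0,0],"dr":[0,0,0]}])

```text
clock: 22.1
eef_pos: [463.7, 289.9, 59.2]
tcp_rot: [-3.142, -0.001, 0.43]
contact_force: [-0.9, -1.3, 3.9]
opening: 0.271
```

Seated (the vertical force has reversed). Releasing slowly and rising.

Request:
jog_arm(deltas=[{"gripper":0.35,"translation":[0,0,0],"dr":[0,0,0]},{"gripper":0.2,"translation":[0,0,0],"dr":[0,0,0]},{"gripper":0,"translation":[0,0,0],"dr":[0,0,0]},{"gripper":-0.3,"translation":[0,0,0],"dr":[0,0,0]},{"gripper":-0.6,"translation":[0,0,0],"dr":[0,0,0]},{"gripper":-0.6,"translation":[0,0,0],"dr":[0,0,0]},{"gripper":-0.6,"translation":[0,0,0],"dr":[0,0,0]},{"gripper":-0.6,"translation":[0,0,0.1],"dr":[0,0,0]},{"gripper":-0.6,"translation":[0,0,0.3],"dr":[0,0,0]},{"gripper":-0.6,"translation":[0,0,0.35],"dr":[0,0,0]},{"gripper":-0.6,"translation":[0,0,0.35],"dr":[0,0,0]},{"gripper":-0.6,"translation":[0,0,0.35],"dr":[0,0,0]}])

```text
clock: 23.1
eef_pos: [463.1, 289.6, 205.9]
tcp_rot: [3.142, 0.0, 0.43]
contact_force: [0.7, 0.5, -0.4]
opening: 0.801
```

Request:
jog_arm(deltas=[{"gripper":-0.6,"translation":[0,0,0.25],"dr":[0,0,0]},{"gripper":-0.6,"translation":[0,0,0],"dr":[0,0,0]},{"gripper":-0.6,"translation":[0,0,0],"dr":[0,0,0]},{"gripper":-0.6,"translation":[0,0,0],"dr":[0,0,0]}])

```text
clock: 23.43
eef_pos: [463.0, 289.5, 228.5]
tcp_rot: [3.142, 0.0, 0.43]
contact_force: [0.1, -0.1, -0.7]
opening: 0.805
```

```bash
python3 - <<'E'
from h import *
s=r.sense();c=r.calibration("wrist");w=r.grab_frame("wrist");cv2.imwrite("pics/w5.png",w)
print(s["clock"],s["eef_pos"],s["contact_force"],s["opening"])
for uv,z in(((314.2,132.5),63),):print(proj(c,[[444,326.9,63],[478.2,253.1,63],[432.2,352.6,50]]))
E
```

```text
23.4333 [463.00884876 289.51159139 228.49291378] [ 0.09810134 -0.08085121 -0.67152194] 0.8049216219441294
[[315.09402363 133.33376488]
 [315.49860501 217.25518473]
 [315.09503558 100.60221184]]
```

View pics/w5.png

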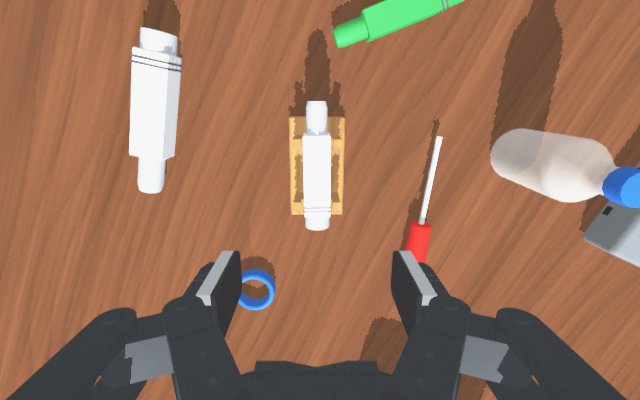

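The gauge lies level in both notches, with its tips at (317,101) and (317,229), within a pixel or two of where it started. The gripper is clear of it. Handing in.

```bash
python3 -c "
from rig import r
print(r.sign_off())"
```

```text
the job is handed in; nothing more can be done
None
```

The socket check is done and handed in at about 23.5 s of the 72 s allowed; the sign-off gave no verdict.

- **GO plug:** it slid in freely. The handle's shoulder met the mouth within about 1 mm of the predicted depth, and I held it there at up to about 8 N. I then withdrew it.
- **NO-GO plug:** after turning the gauge round, I pressed it on the mouth for about 2 s at 8–9 N, slightly under the 10 N asked. It stopped within 1 mm of where the mouth should be and did not enter.
- **Final state:** the gauge is back in its stand the original way round. The last picture shows it within a pixel or two of where it started, in both notches and released. The gripper is well above it, with about 0 N on the wrist.

**Disagreements between checks:**
- The pump's heading measured 0.165 rad from the top camera and about 0.187 rad from the wrist camera. I used 0.18.
- The gauge was gripped about 2 mm to the side of the camera estimate.

Neither caused a problem. I saw no bystander move, but I only rechecked the ones in the last wrist view.

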